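Cap the glue bottle and pack it beside the paint tin

TASK

The glue bottle was left open in its wooden bench stand. Screw its twist cap down fully tight (clockwise from above) before the bottle leaves the stand, then carry it upright to the light cardboard carton and set it down gently, standing in the middle of the empty bay, so that the carton is loaded evenly with the paint tin. Do not shove, tip or crush the carton, and leave the tin in its bay and the pliers and the two tape rolls where they lie.

Things in the scene. Friction and masses are not known exactly. Their poses are not given: they have to be found in the camera images.
- glue_bottle: White flat-sided glue bottle, plain buff label, 0.2 to 0.4 kg, loose, standing in the stand's pocket. Origin: centre of its underside, z up its axis. Body 42 mm (x) by 62 mm (y), straight to 88 mm, then a shoulder rounding in to a 25 mm neck at 114 mm. Cap closed: skirt from 124 to 152 mm, nozzle tip at 168 mm. It may be lifted by its closed cap.
- cap_mid (a point): Point on the cap's axis at mid-height of its skirt, 138 mm above the bottle's underside when closed; it rises and turns with the cap. The cap is black, finely ribbed, round, 36 mm diameter, skirt 28 mm high (14 mm above and below this point), with a small cone nozzle, 19 mm wide at its foot, 16 mm above the skirt.
- cap (a joint): Turn of the captive cap on its thread, rad: 0 = fully tight (a stop), positive = unscrewed, i.e. turned anticlockwise seen from above; 2.6 to 4.2 at the start, 5.0 at most (it cannot come off). It rises 0.95 mm a radian (6 mm a turn), turns with a steady friction of 0.05 N m, stays where it is left and does not turn back under the bottle's weight.
- stand: Heavy pale wooden block, fixed to the table, 90 mm (its x) by 140 mm (its y), 45 mm high, with a 45 x 65 mm pocket 35 mm deep in its middle, which keeps the bottle from turning, and two 13 mm brush holes at its +y end. Origin: centre of its underside.
- pocket (a point): Centre of the floor of the stand's pocket, 10 mm above the table, where the bottle's underside stands at the start (1.5 mm of play all round).
- carton: Open light cardboard bottle carton, about 0.12 kg, loose on the table, 128 mm (its x) by 220 mm (its y), walls 85 mm high and 4 mm thick, a 78 mm high divider across its middle making two bays of 120 x 106 mm, a hand hole in each end. Origin: centre of its underside. It may lie at any yaw.
- free_bay (a point): Centre of the floor of the empty bay (at y = -54 mm, z = 4 mm in the carton's frame).
- tin_bay (a point): Centre of the floor of the bay with the tin (at y = +54 mm, z = 4 mm in the carton's frame).
- paint_tin: Small round paint tin, 77 mm diameter, 77 mm high, 0.26 kg, loose in the carton's other bay. Origin: centre of its underside.
- black_tape: Roll of black tape, 73 mm diameter, 20 mm high, lying on the table behind the work. Origin: centre of its underside. Leave alone.
- pliers: Pliers with red handles, 54 x 173 x 13 mm, lying on the table behind the work. Origin: centre of the underside. Leave alone.
- masking_tape: Roll of masking tape, 95 mm diameter, 37 mm high, lying on the table at the far right of the work. Origin: centre of its underside. Leave alone.
Mind the look-alikes: they are no part of the job. Leave any pink, turquoise or yellow look-alike of the glue_bottle alone.

How it is judged:
By the outcome, as a careful person would: the job done as asked, in the order asked, and still so for the second after the job is handed in, with the robot touching nothing.
It also fails if it takes over 64 s, if anything falls off the work surface, if the arm or the gripper's body presses on something with over 40 N, if the wrist force passes 120 N, or if a joint passes its speed limit or range.

ROBOT

A 7-joint arm with a two-finger parallel gripper is mounted at the origin on a cart in front of the work surface, level with it; the furniture and walls round the work are solid. World frame = base frame: x ahead of the robot, y to its left, z up, the work surface at z = 0. Lengths are in m, angles in rad, forces in N, time in s.
With the tool pointing down it reaches from about 0.425 to 0.95 m from the base axis. Payload 4.7 kg.
Tool frame: the origin (TCP) lies midway between the tips of the shut fingers; the grasp point (between the pads) lies 19 mm behind it; z points along the fingers, y is the line along which they close (so a half turn about z gives the same grasp; the last joint's range is limited). The gripper opens to 85 mm and grips with 20 to 120 N. Pads are 22 mm wide; open, the fingers measure 114 mm over their backs; the gripper's body (76 mm by 85 mm) begins 54 mm behind the grasp point. The pads swing forward as they close: fully open they stand 13 mm farther back than shut.
Start: joints at [1.089, 0.469, -0.049, 1.532, 0.024, 1.141, -0.082], TCP at [0.295, -0.607, 0.231] pointing down, gripper open.
Joint ranges: [-2.59, 2.59], [-0.33, 1.99], [-1.39, 1.29], [0.1, 2.45], [-1.04, 4.18], [0.21, 1.99], [-2.66, 2.66]. Speed limits (rad/s): [2.57, 2.57, 3.14, 3.14, 3.14, 3.14, 3.14].

INTERFACE

Orientations are given as a rotation vector (axis times angle).
In Python, from rig import r, viewer, ticket gives the robot as it stands.
- The arm moves only by the tool jog_arm, never from a script. Its argument "targets" is a list that holds one entry, the list of rows, each a list of 7 numbers: the shift along the world's x, y, z in mm, then the turn, a rotation vector about the world's x, y, z in degrees, then the finger opening in mm, from 0 to 85.4. A call has 1 to 5 rows; each row shifts and turns the commanded pose from where the row before left it; what a row does not reach is not made up. A row lasts 1/10 s, in which the tool goes at most 50 mm and 8.59 degrees, less where a joint would pass 70% of its speed; a pose out of reach is approached as far as the arm can. A call with a gripper value outside its range is refused whole. The fingers move at their own pace and stop on an object; the grip force is fixed at half the most. Time passes only in rows, so rows that do not move let the fingers close. It gives the time, the measured TCP pose, the force, the opening and the grip force at its end, in the units of the state.
- r.get_state(): the state, without advancing time (a new reading comes with each control period).
- viewer.get_image(name): name is "side" or "top"; returns a dict with "image" (400x640x3 uint8, red, green, blue), "fx", "fy", "cx", "cy" (pixels), "xyz" and "attitude" of the camera in the world. Camera axes: x right, y up, looking along -z (the intrinsics and any distortion apply to the point x, -y, -z); pixel columns grow to the right and rows downward; lengths in m; the calibration is good to about 2 mm. A picture is of the moment at which its call begins. There is no depth.
- ticket.close_job(): hands the job in; it is judged then, once.
Trained networks look in the newest picture that a camera, given by its name, has taken for a name from the list of things; names that differ only in an ending like _2 or _b are one class to them, and where a whole thing is asked for, a point or a joint stands for the part that bears it (a point fixed in the world has none). Each returns a list of dicts, best first, with "confidence" (0 to 1); they miss things now and then, are a little off and sometimes report something else, mostly with a low value. They report only what shows in the picture. A call takes as long as a camera call. They do not tell look-alikes from the thing itself.
- viewer.spot_in(camera, name): "point" ([x, y, z] in m, in world coordinates, good to about 4 mm: the middle of the surface that is visible of it).
- viewer.silhouettes(camera, name): "mask" (400x640 bool, what is visible of it).
- viewer.tip_of(camera, name): "point" ([x, y, z] in m, in world coordinates, good to about 4 mm: a listed point, or the origin of a listed thing).
The state is a dict: "time": time; "joints": joint angles; "qvel": joint speeds; "joint_efforts": joint torques, N m; "tool_pos": TCP position; "eef_rot": TCP orientation; "contact_force": force on the tool from outside, world axes, zero at the start; "ft_torque": the same for the moment, N m; "width": finger opening in m; "finger_force": force on a finger pad.
Only numpy, scipy, OpenCV 4.12 (cv2) and the standard library are available. Lean on these libraries where they do the work, as an engineer would, in place of code of your own. Each camera call takes 0.05 s, during which the arm holds its last target. There are 200 camera calls.

## Working session

There is one attempt and no reset: what is moved stays moved. The work goes in short steps, Python scripts to look and compute and a tool call to move; the robot and the scene stay as the last step left them, time stands still between calls to the robot, and variables do not carry over. Pictures are saved under pics/ and viewed, at most 10 in all, crops included, and the job is handed in when it is done.

Besides the shell and the picture viewer there is one more tool, called as name([rows], argument=value, ...), one row to a line, values as JSON. jog_arm: Moves the arm, as the interface text tells. Its arguments: {"type":"object","properties":{"targets":{"type":"array"}},"required":["targets"]}

```bash
mkdir -p pics; cat > h.py <<'E'
import numpy as np, cv2
from rig import r, viewer, ticket
from scipy.spatial.transform import Rotation as R
def img(cam,fn=None):
    d=viewer.get_image(cam)
    if fn: cv2.imwrite('pics/'+fn,cv2.cvtColor(d['image'],cv2.COLOR_RGB2BGR))
    return d
def rot(d):
    a=np.array(d['attitude'],float)
    return a if a.shape==(3,3) else R.from_rotvec(a).as_matrix()
def proj(d,p):
    q=rot(d).T@(np.array(p)-d['xyz']); return np.array([d['cx']+d['fx']*q[0]/-q[2], d['cy']+d['fy']*-q[1]/-q[2]])
def ray(d,u,v,z):
    w=rot(d)@np.array([(u-d['cx'])/d['fx'],-(v-d['cy'])/d['fy'],-1]); c=np.array(d['xyz']); return c+w*(z-c[2])/w[2]
E
python3 - <<'E'
from h import *
np.set_printoptions(precision=3,suppress=True)
for c in('side','top'):
    d=img(c,c+'0.png'); print(c,{k:v for k,v in d.items() if k!='image'})
    for n in('glue_bottle','cap_mid','pocket','stand','carton','free_bay','tin_bay','paint_tin'):
        print(n,[(np.round(x['point'],3),round(x['confidence'],2),proj(d,x['point']).round()) for x in viewer.tip_of(c,n)][:4])
print(r.get_state())
E
```

```text
side {'fx': 498.06403663581233, 'fy': 498.06403663581233, 'cx': 320.3429892410673, 'cy': 204.9102760242731, 'xyz': array([0.283, 1.222, 1.163]), 'attitude': array([ 0.117, -1.22 , -2.655])}
glue_bottle [(array([ 0.39 ,  0.198, -0.   ]), 0.8, array([356., 275.])), (array([ 0.356,  0.299, -0.002]), 0.79, array([361., 303.])), (array([0.524, 0.243, 0.008]), 0.62, array([310., 276.])), (array([ 0.543,  0.406, -0.001]), 0.59, array([289., 320.]))]
cap_mid [(array([0.521, 0.239, 0.15 ]), 0.71, array([311., 242.])), (array([0.354, 0.302, 0.136]), 0.7, array([365., 272.])), (array([0.392, 0.195, 0.136]), 0.66, array([358., 243.])), (array([0.537, 0.41 , 0.137]), 0.54, array([290., 289.]))]
pocket [(array([0.522, 0.24 , 0.007]), 0.63, array([311., 276.]))]
stand [(array([ 0.524,  0.244, -0.001]), 0.96, array([310., 278.]))]
carton [(array([ 0.482, -0.171, -0.005]), 0.91, array([348., 197.])), (array([ 0.736,  0.057, -0.   ]), 0.49, array([263., 226.]))]
free_bay [(array([ 0.528, -0.201,  0.002]), 0.95, array([338., 189.]))]
tin_bay [(array([ 0.435, -0.143,  0.   ]), 0.76, array([360., 203.]))
[... 1269 characters left out ...]
86, array([375., 246.]))]
paint_tin [(array([ 0.437, -0.148,  0.007]), 0.76, array([376., 245.])), (array([0.738, 0.052, 0.   ]), 0.55, array([313., 154.])), (array([0.521, 0.243, 0.149]), 0.42, array([245., 215.]))]
{'time': 0.9, 'joints': array([ 1.089,  0.469, -0.049,  1.532,  0.024,  1.141, -0.082]), 'qvel': array([ 0.002,  0.002,  0.   ,  0.   , -0.   , -0.001,  0.001]), 'joint_efforts': array([  0.   , -51.015,  -0.047, -23.802,   0.011,   0.001,  -0.   ]), 'tool_pos': array([ 0.295, -0.607,  0.231]), 'eef_rot': array([3.061, 0.705, 0.   ]), 'contact_force': array([-0.24 , -0.193,  0.551]), 'ft_torque': array([ 0.004,  0.008, -0.049]), 'finger_force': 0.0, 'width': 0.08523676558977246}
```

View pictures.

```bash
python3 -c "
import cv2
i=cv2.imread('pics/side0.png');cv2.imwrite('pics/c1.png',cv2.resize(i[215:345,250:410],None,fx=4.5,fy=4.5,interpolation=cv2.INTER_CUBIC))"
```

```text
(no output)
```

View pics/top0.png

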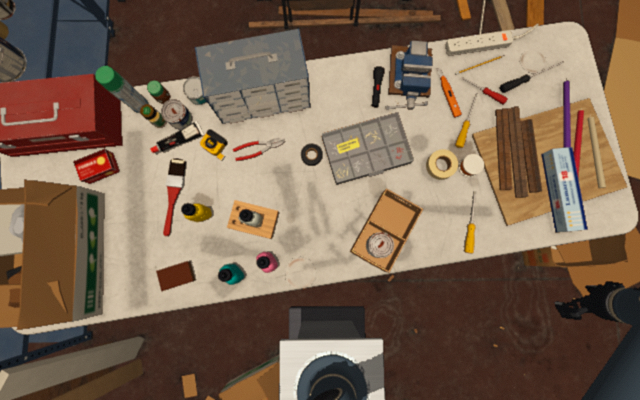

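View pics/side0.png

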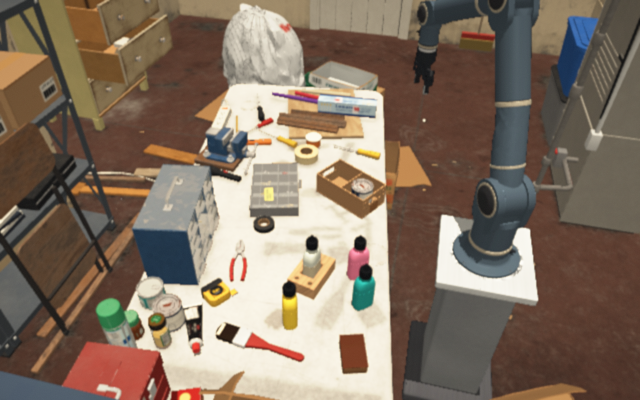

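View pics/c1.png

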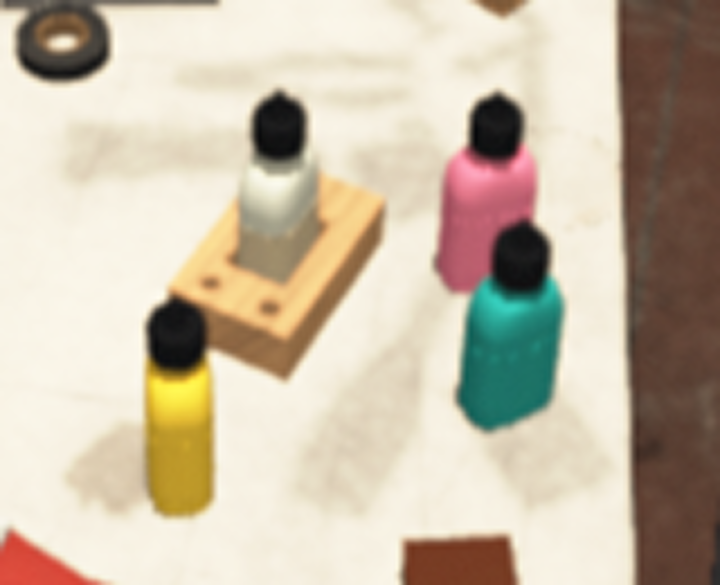

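White bottle in the stand is at side (311,255); its look-alikes are pink (358,258), turquoise (363,288) and yellow (289,305). The crop confirms that the white one with the buff label in the wooden stand is the target. The brush holes are toward the lower left, the carton is at top (385,230) and the tin is in its lower bay (380,245).

jog_arm([
  [[25,31,8,0,0,8.3,85],[25,31,8,0,0,8.3,85],[25,31,8,0,0,8.3,85],[25,31,8,0,0,8.3,85],[25,31,8,0,0,8.3,85]],
])

```text
time: 1.4
tool_pos: [0.4212, -0.4507, 0.2719]
eef_rot: [2.607, 1.751, 0.0]
contact_force: [0.1, 0.1, 0.0]
width: 0.0848
finger_force: 0.0
```

```bash
python3 - <<'E'
from h import *
s=r.get_state(); print(s['joints'],s['tool_pos'],s['eef_rot'])
# stand & carton yaw from masks
for n,z in(('stand',.045),('carton',.085)):
    d=img('top'); m=viewer.silhouettes('top',n)[0]['mask'].astype(np.uint8)
    c=max(cv2.findContours(m,0,1)[0],key=cv2.contourArea)
    w=np.array([ray(d,*p[0],z)[:2] for p in c],np.float32)
    b=cv2.minAreaRect(w*1000); print(n,b,cv2.boxPoints(b))
E
```

```text
[ 0.94705762  0.35635031 -0.26086753  1.61798643  0.09760454  1.17949813
  0.27677106] [ 0.42119304 -0.45067955  0.27188784] [2.60744811e+00 1.75137857e+00 7.26003773e-05]
stand ((519.1517944335938, 239.4249267578125), (148.59625244140625, 95.9220199584961), 76.3205795288086) [[454.98053 178.57658]
 [548.18164 155.89207]
 [583.32306 300.27325]
 [490.12195 322.95776]]
carton ((480.0026550292969, -168.38406372070312), (138.42755126953125, 229.14837646484375), 58.835811614990234) [[ 346.14532 -168.31819]
 [ 542.22485 -286.9007 ]
 [ 613.86    -168.44994]
 [ 417.78046  -49.86743]]
```

jog_arm([
  [[25,31,0,0,0,8.3,85],[25,31,0,0,0,8.3,85],[25,31,0,0,0,8.3,85],[25,31,0,0,0,8.3,85],[25,31,0,0,0,8.3,85]],
])

```text
time: 2.1
tool_pos: [0.5451, -0.298, 0.2709]
eef_rot: [-1.823, -2.558, 0.002]
contact_force: [0.5, -0.5, -0.9]
width: 0.0851
finger_force: 0.0
```

jog_arm([
  [[0,32,0,0,0,8.3,85],[0,32,0,0,0,8.3,85],[0,32,0,0,0,8.3,85],[0,32,0,0,0,8.3,85],[0,32,0,0,0,8.3,85]],
])

```text
time: 2.6
tool_pos: [0.5448, -0.138, 0.2709]
eef_rot: [-0.799, -3.038, 0.001]
contact_force: [0.3, 0.6, -0.3]
width: 0.085
finger_force: 0.0
```

jog_arm([
  [[0,32,0,0,0,8.3,85],[0,32,0,0,0,8.3,85],[0,32,0,0,0,8.3,85],[0,32,0,0,0,8.3,85],[0,32,0,0,0,8.3,85]],
])

```text
time: 3.1
tool_pos: [0.5454, 0.0219, 0.2709]
eef_rot: [0.329, -3.124, 0.001]
contact_force: [-0.8, 0.7, -0.7]
width: 0.085
finger_force: 0.0
```

```bash
python3 - <<'E'
from h import *
s=r.get_state(); print(s['joints'],s['tool_pos'],s['eef_rot'])
E
```

```text
[ 0.57322323  0.34022695 -0.87110084  1.75510086  0.28084329  1.17743177
  1.401714  ] [0.54544167 0.02191963 0.27093065] [ 3.29029864e-01 -3.12373686e+00  1.30711970e-03]
```

jog_arm([
  [[-2.4,22,0,0,0,8.5,85],[-2.4,22,0,0,0,8.5,85],[-2.4,22,0,0,0,8.5,85],[-2.4,22,0,0,0,8.5,85],[-2.4,22,0,0,0,8.5,85]],
])

```text
time: 3.6
tool_pos: [0.5339, 0.1316, 0.2708]
eef_rot: [1.439, -2.792, 0.001]
contact_force: [0.3, -0.1, -1.1]
width: 0.0847
finger_force: 0.0
```

jog_arm([
  [[-2.4,22,-5,0,0,8,85],[-2.4,22,-5,0,0,8,85],[-2.4,22,-5,0,0,8,85],[-2.4,22,-5,0,0,8,85],[-2.4,22,-5,0,0,8,85]],
])

```text
time: 4.1
tool_pos: [0.5225, 0.2417, 0.2453]
eef_rot: [2.306, -2.131, 0.001]
contact_force: [-0.3, 0.9, 1.0]
width: 0.0847
finger_force: 0.0
```

```bash
python3 - <<'E'
from h import *
s=r.get_state(); print(s['joints'],s['tool_pos'],s['eef_rot'])
d=img('side','side1.png'); i=cv2.imread('pics/side1.png');cv2.imwrite('pics/c2.png',cv2.resize(i[160:320,230:410],None,fx=3.5,fy=3.5,interpolation=cv2.INTER_CUBIC))
for c in('side','top'):
  for n in('cap_mid','pocket'):
    print(c,n,[(np.round(x['point'],4),round(x['confidence'],2)) for x in (img(c),viewer.tip_of(c,n))[1]])
E
```

```text
[ 0.31982221  0.55449863 -1.17651797  1.71397627  0.53943477  1.24508354
  2.2343574 ] [0.52245249 0.24165347 0.24528982] [ 2.30601517e+00 -2.13126508e+00  8.75755597e-04]
side cap_mid [(array([0.3888, 0.193 , 0.1373]), 0.58), (array([0.3529, 0.3029, 0.1375]), 0.54), (array([0.5185, 0.2412, 0.1506]), 0.51), (array([0.5369, 0.4124, 0.1398]), 0.49)]
side pocket [(array([0.5242, 0.2385, 0.0115]), 0.95), (array([ 0.7372,  0.0558, -0.002 ]), 0.18)]
top cap_mid [(array([ 0.4382, -0.1484,  0.0066]), 0.72), (array([0.3597, 0.3032, 0.1401]), 0.67), (array([0.3909, 0.1924, 0.1368]), 0.44), (array([0.545 , 0.4108, 0.138 ]), 0.39)]
top pocket [(array([ 0.5298, -0.2009,  0.0024]), 0.75)]
```

View pics/c2.png

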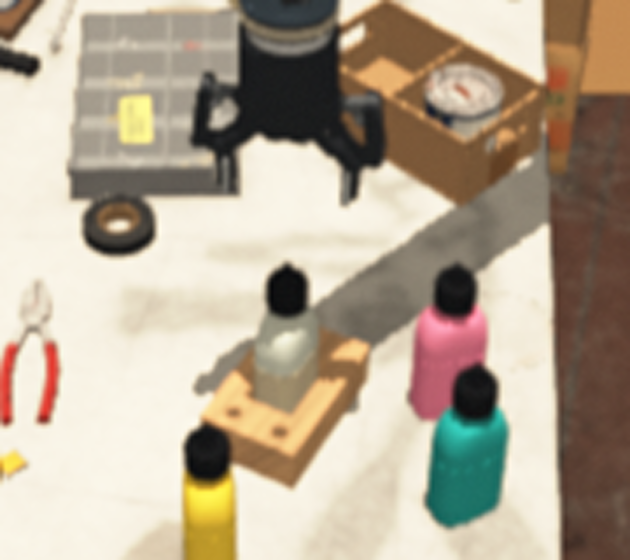

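The open gripper stands directly above the white bottle's cap (crop (290,290)), with no neighbour under the fingers. Going down to grasp.

jog_arm([
  [[-1,-1,-28,0,0,0,85],[0,0,-28,0,0,0,80],[0,0,-28,0,0,0,70],[0,0,-20,0,0,0,60],[0,0,-8,0,0,0,50]],
])

```text
time: 5.05
tool_pos: [0.5199, 0.2405, 0.1325]
eef_rot: [2.302, -2.133, -0.001]
contact_force: [-0.0, -0.4, -0.2]
width: 0.0501
finger_force: 0.0
```

jog_arm([
  [[0,0,0,0,0,0,44],[0,0,0,0,0,0,40],[0,0,0,0,0,0,38],[0,0,0,0,0,0,30],[0,0,0,0,0,0,30]],
])

```text
time: 5.55
tool_pos: [0.5213, 0.2426, 0.1357]
eef_rot: [-2.304, 2.132, -0.002]
contact_force: [1.0, -0.1, 4.7]
width: 0.0346
finger_force: 59.5
```

jog_arm([
  [[0,0,0,0,0,0,20],[0,0,0,0,0,0,20],[0,0,0,0,0,0,20]],
])

```text
time: 5.85
tool_pos: [0.5213, 0.2426, 0.1356]
eef_rot: [-2.304, 2.132, -0.002]
contact_force: [1.4, -0.4, 6.0]
width: 0.0341
finger_force: 59.5
```

```bash
python3 - <<'E'
from h import *
s=r.get_state(); print(s)
d=img('side','side2.png'); i=cv2.imread('pics/side2.png');cv2.imwrite('pics/c3.png',cv2.resize(i[180:310,240:380],None,fx=4,fy=4,interpolation=cv2.INTER_CUBIC))
E
```

```text
{'time': 5.85, 'joints': array([ 0.24960977,  0.65812817, -1.07810431,  1.8334042 ,  0.66573068,
        1.06266064,  2.13061253]), 'qvel': array([ 0.00120571,  0.00133706, -0.00023216,  0.00147706, -0.00177424,
        0.00122977, -0.0013169 ]), 'joint_efforts': array([-4.16356372e-01, -4.01519823e+01, -1.22126663e+01, -1.55697495e+01,
       -2.76518119e-01,  5.91587811e-02, -5.20068716e-03]), 'tool_pos': array([0.5213325 , 0.24262909, 0.13555727]), 'eef_rot': array([-2.30393756e+00,  2.13221770e+00, -1.70348992e-03]), 'contact_force': array([ 1.40006463, -0.38823336,  5.97666707]), 'ft_torque': array([-0.08979628, -0.15866616,  0.01831801]), 'finger_force': 59.53406631946564, 'width': 0.034050569273424605}
```

View pics/c3.png

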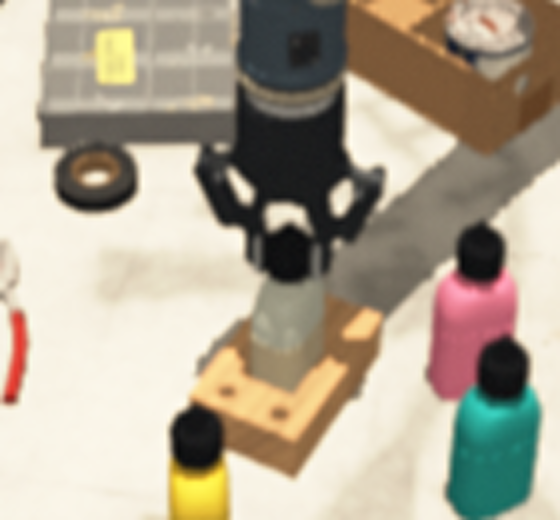

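jog_arm([
  [[0,0,-0.14,0,0,-8,20],[0,0,-0.14,0,0,-8,20],[0,0,-0.14,0,0,-8,20],[0,0,-0.14,0,0,-8,20],[0,0,-0.14,0,0,-8,20]],
])

```text
time: 6.4
tool_pos: [0.5215, 0.2426, 0.1349]
eef_rot: [-1.428, 2.795, -0.0]
contact_force: [1.1, -0.3, 5.0]
width: 0.0348
finger_force: 59.8
```

```bash
python3 - <<'E'
from h import *
s=r.get_state(); print(s['joints'],s['ft_torque'],s['contact_force'],s['tool_pos'],s['eef_rot'])
E
```

```text
[ 0.15668484  0.57948192 -0.91380697  1.83839136  0.5450734   0.99335951
  1.52763668] [-0.11107049 -0.30929594  0.07191332] [ 1.12105591 -0.27465357  4.99771544] [0.52150241 0.24257885 0.13490782] [-1.42763973e+00  2.79504044e+00 -4.93929066e-04]
```

jog_arm([
  [[0,0,-0.14,0,0,-8.4,20],[0,0,-0.14,0,0,-8.4,20],[0,0,-0.14,0,0,-8.4,20],[0,0,-0.14,0,0,-8.4,20],[0,0,-0.14,0,0,-8.4,20]],
])

```text
time: 6.9
tool_pos: [0.5216, 0.2424, 0.1342]
eef_rot: [-0.331, 3.121, 0.001]
contact_force: [1.6, -0.3, 5.4]
width: 0.0348
finger_force: 59.9
```

jog_arm([
  [[0,0,-0.14,0,0,-8.4,20],[0,0,-0.14,0,0,-8.4,20],[0,0,-0.14,0,0,-8.4,20],[0,0,-0.14,0,0,-8.4,20],[0,0,-0.14,0,0,-8.4,20]],
])

```text
time: 7.4
tool_pos: [0.5217, 0.2422, 0.1335]
eef_rot: [0.81, 3.032, 0.002]
contact_force: [1.1, -1.6, 5.4]
width: 0.0346
finger_force: 59.9
```

jog_arm([
  [[0,0,-0.14,0,0,-7,20],[0,0,-0.14,0,0,-7,20],[0,0,0,0,0,0,20]],
])

```text
time: 7.7
tool_pos: [0.5217, 0.2421, 0.1333]
eef_rot: [1.168, 2.913, 0.002]
contact_force: [1.5, -0.8, 5.0]
width: 0.0342
finger_force: 59.9
```

```bash
cat > st.py <<'E'
from h import *
np.set_printoptions(precision=3,suppress=True)
s=r.get_state(); e=s['eef_rot']; print(s['time'],s['joints'],'T',s['ft_torque'],'F',s['contact_force'],s['tool_pos'],'yawx',2*np.degrees(np.arctan2(e[1],e[0]))%360,s['width'])
E
python3 st.py
```

```text
7.7 [-0.123  0.461 -0.504  1.855  0.281  0.893  0.048] T [-0.219 -0.425 -0.027] F [ 1.465 -0.762  5.004] [0.522 0.242 0.133] yawx 136.3060304949431 0.03421352422377969
```

jog_arm([
  [[0,0,-0.1,0,0,-6,20],[0,0,-0.1,0,0,-6,20],[0,0,-0.1,0,0,-6,20]],
])

```text
time: 8.0
tool_pos: [0.5218, 0.2419, 0.1329]
eef_rot: [1.613, 2.693, 0.003]
contact_force: [1.0, -1.7, 6.4]
width: 0.0348
finger_force: 59.9
```

```bash
python3 st.py
```

```text
8.0 [-0.177  0.448 -0.431  1.858  0.238  0.883 -0.231] T [-0.318 -0.349  0.057] F [ 1.024 -1.749  6.421] [0.522 0.242 0.133] yawx 118.17510691152286 0.03478589355422634
```

jog_arm([
  [[0,0,-0.1,0,0,-6,20],[0,0,-0.1,0,0,-6,20],[0,0,-0.1,0,0,-6,20]],
])

```text
time: 8.3
tool_pos: [0.5217, 0.2418, 0.1326]
eef_rot: [2.014, 2.408, 0.004]
contact_force: [1.2, -1.6, 5.4]
width: 0.0345
finger_force: 59.9
```

```bash
python3 st.py
```

```text
8.3 [-0.232  0.437 -0.358  1.862  0.197  0.873 -0.508] T [-0.32  -0.368  0.054] F [ 1.166 -1.607  5.449] [0.522 0.242 0.133] yawx 100.18091883513945 0.03451593781029383
```

jog_arm([
  [[0,0,-0.1,0,0,-6,20],[0,0,-0.1,0,0,-6,20],[0,0,-0.1,0,0,-6,20]],
])

```text
time: 8.6
tool_pos: [0.5217, 0.2418, 0.1323]
eef_rot: [2.366, 2.064, 0.004]
contact_force: [1.1, -2.1, 6.2]
width: 0.0343
finger_force: 59.9
```

```bash
python3 st.py
```

```text
8.6 [-0.287  0.429 -0.285  1.866  0.156  0.866 -0.786] T [-0.406 -0.289  0.068] F [ 1.118 -2.075  6.208] [0.522 0.242 0.132] yawx 82.17822883832055 0.03428282268857333
```

jog_arm([
  [[0,0,-0.1,0,0,-6,20],[0,0,-0.1,0,0,-6,20],[0,0,-0.1,0,0,-6,20]],
])

```text
time: 8.9
tool_pos: [0.5216, 0.2418, 0.132]
eef_rot: [2.66, 1.668, 0.004]
contact_force: [0.7, -0.9, 5.1]
width: 0.0345
finger_force: 59.9
```

```bash
python3 st.py
```

```text
8.9 [-0.343  0.422 -0.213  1.869  0.116  0.859 -1.064] T [-0.446 -0.319 -0.013] F [ 0.685 -0.898  5.067] [0.522 0.242 0.132] yawx 64.18058801765814 0.034458421689885575
```

jog_arm([
  [[0,0,-0.1,0,0,-6,20],[0,0,-0.1,0,0,-6,20],[0,0,-0.1,0,0,-6,20]],
])

```text
time: 9.2
tool_pos: [0.523, 0.2433, 0.1322]
eef_rot: [2.885, 1.241, 0.012]
contact_force: [7.6, 4.2, 4.1]
width: 0.0345
finger_force: 59.6
```

```bash
python3 st.py
```

```text
9.2 [-0.399  0.417 -0.142  1.872  0.079  0.851 -1.339] T [ 0.582 -1.467  1.217] F [7.581 4.192 4.15 ] [0.523 0.243 0.132] yawx 46.56118584705326 0.03446922062430478
```

jog_arm([
  [[0,0,-0.1,0,0,-6,20],[0,0,-0.1,0,0,-6,20],[0,0,-0.1,0,0,-6,20]],
])

```text
time: 9.5
tool_pos: [0.5224, 0.2425, 0.1318]
eef_rot: [3.044, 0.772, 0.009]
contact_force: [1.8, -0.6, 6.1]
width: 0.0346
finger_force: 60.2
```

```bash
python3 st.py
```

```text
9.5 [-0.455  0.414 -0.069  1.875  0.04   0.849 -1.619] T [-0.293 -0.407  0.289] F [ 1.775 -0.634  6.128] [0.522 0.242 0.132] yawx 28.461447561867526 0.03463607655189754
```

jog_arm([
  [[0,0,0,0,0,-4,20],[0,0,0,0,0,-4,20]],
])

```text
time: 9.7
tool_pos: [0.5218, 0.2421, 0.1316]
eef_rot: [3.09, 0.562, 0.006]
contact_force: [0.7, -2.7, 6.4]
width: 0.0343
finger_force: 60.4
```

```bash
python3 st.py
```

```text
9.7 [-0.48   0.413 -0.037  1.878  0.023  0.849 -1.741] T [-0.482 -0.264  1.593] F [ 0.686 -2.71   6.432] [0.522 0.242 0.132] yawx 20.61501442297699 0.03432308926286606
```

jog_arm([
  [[0,0,0,0,0,-4,20],[0,0,0,0,0,-4,20]],
])

```text
time: 9.9
tool_pos: [0.5217, 0.2421, 0.1316]
eef_rot: [3.122, 0.341, 0.006]
contact_force: [3.1, -1.1, 6.8]
width: 0.0344
finger_force: 60.6
```

```bash
python3 st.py
```

```text
9.9 [-0.505  0.412 -0.005  1.879  0.005  0.847 -1.866] T [-0.413 -0.325  0.36 ] F [ 3.129 -1.108  6.786] [0.522 0.242 0.132] yawx 12.48275660530797 0.03435530147264971
```

jog_arm([
  [[0,0,3,0,0,0,20],[0,0,10,0,0,0,20],[0,0,20,0,0,0,20],[0,0,25,0,0,0,20],[0,0,25,0,0,0,20]],
])

```text
time: 10.4
tool_pos: [0.5187, 0.2417, 0.2132]
eef_rot: [3.122, 0.341, -0.007]
contact_force: [0.4, 0.2, -2.7]
width: 0.0347
finger_force: 61.4
```

jog_arm([
  [[0,0,25,0,0,0,20],[0,0,20,0,0,0,20],[0,0,8,0,0,0,20],[0,0,0,0,0,0,20],[0,0,0,0,0,0,20]],
])

```text
time: 10.9
tool_pos: [0.5193, 0.2417, 0.2649]
eef_rot: [3.122, 0.34, -0.004]
contact_force: [-0.2, -0.6, -3.6]
width: 0.0342
finger_force: 61.5
```

```bash
python3 st.py; python3 - <<'E'
from h import *
d=img('side','side3.png'); i=cv2.imread('pics/side3.png');cv2.imwrite('pics/c4.png',cv2.resize(i[140:310,230:390],None,fx=3.5,fy=3.5,interpolation=cv2.INTER_CUBIC))
for c in('side','top'):
  for n in('glue_bottle','cap_mid','stand','free_bay','carton','tin_bay','paint_tin'):
    print(c,n,[(np.round(x['point'],4),round(x['confidence'],2)) for x in (img(c),viewer.tip_of(c,n))[1]])
E
```

```text
10.9 [-0.509  0.275 -0.001  1.739 -0.     1.13  -1.863] T [-0.019 -0.034 -0.071] F [-0.163 -0.625 -3.613] [0.519 0.242 0.265] yawx 12.447563474482374 0.034217456903588336
side glue_bottle [(array([0.5225, 0.2401, 0.137 ]), 0.97), (array([0.5419, 0.4042, 0.0021]), 0.89), (array([ 0.3909,  0.1932, -0.0006]), 0.78), (array([ 0.4381, -0.1483,  0.0043]), 0.7), (array([ 0.3539,  0.3007, -0.0015]), 0.57)]
side cap_mid [(array([0.3522, 0.3063, 0.1353]), 0.66), (array([0.5372, 0.4081, 0.1421]), 0.6), (array([0.3902, 0.1949, 0.138 ]), 0.48), (array([0.5148, 0.2398, 0.2819]), 0.37)]
side stand [(array([0.5248, 0.2404, 0.0021]), 0.71)]
side free_bay [(array([ 0.5258, -0.2016,  0.0013]), 0.82)]
side carton [(array([ 0.4831, -0.1719, -0.0056]), 0.63)]
side tin_bay []
side paint_tin [(array([ 0.4412, -0.1526,  0.0045]), 0.9)]
top glue_bottle [(array([ 0.3912,  0.1907, -0.0014]), 0.56), (array([0.5226, 0.2435, 0.142 ]), 0.51)]
top cap_mid [(array([0.3929, 0.1911, 0.1381]), 0.63)]
top stand [(array([ 0.5231,  0.2436, -0.0019]), 0.87)]
top free_bay [(array([ 0.5287, -0.2022,  0.0012]), 0.74)]
top carton [(array([ 0.481 , -0.1745,  0.0036]), 0.71)]
top tin_bay [(array([ 0.4349, -0.1448,  0.0056]), 0.63)]
top paint_tin [(array([ 0.4365, -0.1512,  0.0055]), 0.9), (array([ 0.437 , -0.1449,  0.005 ]), 0.43)]
```

View pics/c4.png

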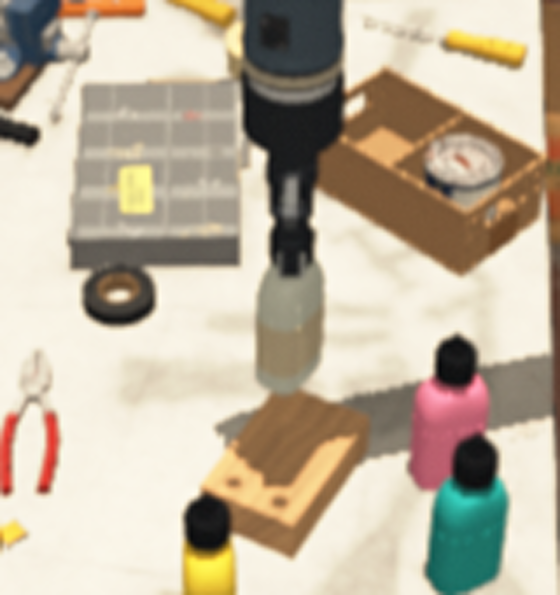

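Bottle hangs upright, clear of the stand (crop (290,330)); all other things are in place. Carrying it over the bay.

jog_arm([
  [[0,-10,0,0,0,0,20],[0,-20,0,0,0,0,20],[0.6,-30,0,0,0,-1.4,20],[0.6,-30,0,0,0,-1.4,20],[0.6,-30,0,0,0,-1.4,20]],
])

```text
time: 12.85
tool_pos: [0.522, 0.1199, 0.2662]
eef_rot: [3.133, 0.224, 0.0]
contact_force: [0.1, -0.8, -3.6]
width: 0.0346
finger_force: 61.6
```

jog_arm([
  [[0.6,-30,0,0,0,-1.4,20],[0.6,-30,0,0,0,-1.4,20],[0.6,-30,0,0,0,-1.4,20],[0.6,-30,0,0,0,-1.4,20],[0.6,-30,0,0,0,-1.4,20]],
])

```text
time: 13.35
tool_pos: [0.5247, -0.03, 0.2664]
eef_rot: [3.141, 0.032, 0.001]
contact_force: [0.2, -0.4, -3.1]
width: 0.0343
finger_force: 61.6
```

jog_arm([
  [[0.6,-30,0,0,0,-1.4,20],[0.6,-30,0,0,0,-1.4,20],[0.6,-30,0,0,0,-1.4,20],[0.6,-30,0,0,0,-1.4,20],[0,-23.5,0,0,0,0,20]],
])

```text
time: 13.85
tool_pos: [0.5267, -0.1744, 0.2664]
eef_rot: [3.138, -0.124, 0.0]
contact_force: [0.8, -0.9, -3.2]
width: 0.0343
finger_force: 61.5
```

jog_arm([
  [[0,-15,0,0,0,0,20],[0,-10,0,0,0,0,20],[0,-5,0,0,0,0,20],[0,0,0,0,0,0,20],[0,0,0,0,0,0,20]],
])

```text
time: 14.35
tool_pos: [0.5277, -0.2005, 0.2661]
eef_rot: [-3.139, 0.117, 0.0]
contact_force: [-0.6, 0.4, -3.1]
width: 0.0343
finger_force: 61.4
```

```bash
python3 st.py; python3 - <<'E'
from h import *
for c in('side','top'):
  d=img(c,c+'4.png')
  for n in('glue_bottle','cap_mid','free_bay','carton'):
    print(c,n,[(np.round(x['point'],4),round(x['confidence'],2)) for x in (img(c),viewer.tip_of(c,n))[1] if x['point'][1]<0])
a=cv2.imread('pics/side4.png')[110:230,290:410];b=cv2.imread('pics/top4.png')[170:290,330:450]
cv2.imwrite('pics/c5.png',cv2.resize(np.hstack([a,b]),None,fx=3.3,fy=3.3,interpolation=cv2.INTER_CUBIC))
E
```

```text
14.35 [ 0.048  0.26   0.297  1.772 -0.084  1.123 -1.274] T [ 0.043 -0.028 -0.05 ] F [-0.648  0.418 -3.145] [ 0.528 -0.2    0.266] yawx 355.7151544342318 0.034268468326900475
side glue_bottle [(array([ 0.5309, -0.2   ,  0.1427]), 0.65)]
side cap_mid [(array([ 0.5242, -0.2025,  0.2819]), 0.42)]
side free_bay [(array([ 0.53  , -0.2002,  0.0041]), 0.7)]
side carton [(array([ 0.4825, -0.1737, -0.0019]), 0.73)]
top glue_bottle [(array([ 0.5287, -0.2034,  0.1395]), 0.68)]
top cap_mid [(array([ 0.5259, -0.2026,  0.2814]), 0.35)]
top free_bay [(array([ 0.5271, -0.2035,  0.0035]), 0.65)]
top carton [(array([ 0.4787, -0.1724,  0.0014]), 0.72)]
```

View pics/c5.png

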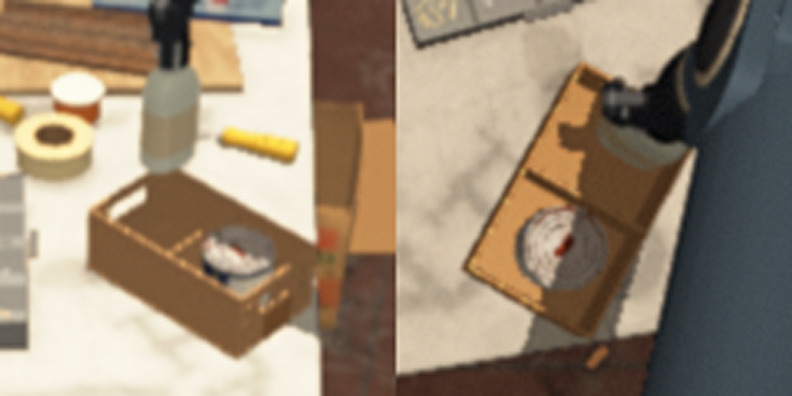

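jog_arm([
  [[-1,-1,-15,0,0,0,20],[0,0,-25,0,0,0,20],[0,0,-25,0,0,0,20],[0,0,-25,0,0,0,20],[0,0,-20,0,0,0,20]],
])

```text
time: 15.75
tool_pos: [0.5261, -0.2023, 0.1548]
eef_rot: [-3.139, 0.119, 0.002]
contact_force: [0.2, 0.7, -4.1]
width: 0.0342
finger_force: 61.5
```

jog_arm([
  [[0,0,-12,0,0,0,20],[0,0,-6,0,0,0,20],[0,0,-3,0,0,0,20],[0,0,-1,0,0,0,20],[0,0,0,0,0,0,20]],
])

```text
time: 16.25
tool_pos: [0.5271, -0.2027, 0.1349]
eef_rot: [3.139, -0.119, 0.002]
contact_force: [0.7, -0.5, -3.1]
width: 0.0344
finger_force: 61.5
```

jog_arm([
  [[0,0,-1,0,0,0,20],[0,0,-1,0,0,0,20],[0,0,-1,0,0,0,20],[0,0,0,0,0,0,20]],
])

```text
time: 16.65
tool_pos: [0.5265, -0.2024, 0.1311]
eef_rot: [3.139, -0.119, -0.0]
contact_force: [0.0, 0.7, -4.0]
width: 0.0346
finger_force: 61.5
```

Expected contact at a TCP height of about 0.1256.

jog_arm([
  [[0,0,-1,0,0,0,20],[0,0,-1,0,0,0,20],[0,0,-1,0,0,0,20],[0,0,0,0,0,0,20]],
])

```text
time: 17.05
tool_pos: [0.5264, -0.2024, 0.1279]
eef_rot: [-3.139, 0.119, 0.001]
contact_force: [-0.5, -0.9, -4.2]
width: 0.0342
finger_force: 61.5
```

jog_arm([
  [[0,0,-1,0,0,0,20],[0,0,-0.5,0,0,0,20],[0,0,0,0,0,0,20]],
])

```text
time: 17.35
tool_pos: [0.5266, -0.2024, 0.1267]
eef_rot: [3.139, -0.119, 0.0]
contact_force: [0.2, 0.3, -3.5]
width: 0.0343
finger_force: 61.5
```

jog_arm([
  [[0,0,-0.6,0,0,0,20],[0,0,-0.6,0,0,0,20],[0,0,0,0,0,0,20]],
])

```text
time: 17.65
tool_pos: [0.5272, -0.2026, 0.1261]
eef_rot: [3.139, -0.119, 0.002]
contact_force: [0.3, 0.4, 1.4]
width: 0.0345
finger_force: 61.7
```

jog_arm([
  [[0,0,-0.6,0,0,0,20],[0,0,0,0,0,0,20]],
])

```text
time: 17.85
tool_pos: [0.5275, -0.2028, 0.1258]
eef_rot: [3.139, -0.119, 0.004]
contact_force: [1.1, 0.5, 4.7]
width: 0.0344
finger_force: 62.1
```

```bash
python3 - <<'E'
from h import *
for k in range(2):
 for c in('side','top'):
  for n in('glue_bottle','cap_mid','free_bay','carton','tin_bay'):
    print(c,n,[(np.round(x['point'],4),round(x['confidence'],2)) for x in (img(c),viewer.tip_of(c,n))[1] if x['point'][1]<0])
E
```

```text
side glue_bottle [(array([ 5.287e-01, -2.041e-01,  5.000e-04]), 0.8)]
side cap_mid [(array([ 0.525 , -0.2027,  0.1422]), 0.54)]
side free_bay [(array([ 0.5265, -0.201 ,  0.0015]), 0.83)]
side carton [(array([ 0.4799, -0.1724, -0.007 ]), 0.72)]
side tin_bay [(array([ 0.4356, -0.1448,  0.0035]), 0.64), (array([ 0.53  , -0.2004,  0.0049]), 0.33)]
top glue_bottle [(array([ 0.5323, -0.2053,  0.0018]), 0.55)]
top cap_mid []
top free_bay [(array([ 0.528 , -0.2033,  0.0035]), 0.84)]
top carton [(array([ 0.4791, -0.1716,  0.001 ]), 0.82)]
top tin_bay []
side glue_bottle [(array([ 0.5295, -0.205 ,  0.0011]), 0.86), (array([ 0.5295, -0.2023,  0.0032]), 0.62)]
side cap_mid [(array([ 0.5236, -0.2068,  0.1433]), 0.54)]
side free_bay [(array([ 0.5294, -0.2021,  0.0021]), 0.97)]
side carton [(array([ 0.4824, -0.171 , -0.004 ]), 0.67)]
side tin_bay [(array([ 0.4349, -0.1479,  0.0024]), 0.56)]
top glue_bottle [(array([ 0.532 , -0.204 ,  0.0039]), 0.49)]
top cap_mid []
top free_bay [(array([ 0.5283, -0.2018,  0.0013]), 0.77)]
top carton [(array([ 0.4748, -0.1742,  0.0015]), 0.9)]
top tin_bay [(array([ 0.4351, -0.1455,  0.0057]), 0.56)]
```

jog_arm([
  [[0,0,0.6,0,0,0,34],[0,0,0,0,0,0,37],[0,0,0,0,0,0,39],[0,0,0,0,0,0,42],[0,0,0,0,0,0,48]],
])

```text
time: 20.35
tool_pos: [0.5262, -0.2024, 0.1251]
eef_rot: [-3.139, 0.12, 0.001]
contact_force: [0.2, 0.5, -0.3]
width: 0.0481
finger_force: 0.0
```

jog_arm([
  [[0,0,0,0,0,0,58],[0,0,0,0,0,0,65],[0,0,0,0,0,0,70],[0,0,2,0,0,0,70],[0,0,10,0,0,0,70]],
])

```text
time: 20.85
tool_pos: [0.5258, -0.2021, 0.1369]
eef_rot: [-3.139, 0.119, 0.004]
contact_force: [-0.1, -0.4, 0.2]
width: 0.0698
finger_force: 0.0
```

jog_arm([
  [[0,0,20,0,0,0,70],[0,0,25,0,0,0,70],[0,0,25,0,0,0,70],[0,0,25,0,0,0,70],[0,0,20,0,0,0,70]],
])

```text
time: 21.35
tool_pos: [0.5269, -0.2028, 0.255]
eef_rot: [3.139, -0.12, 0.004]
contact_force: [0.4, 0.4, 0.2]
width: 0.07
finger_force: 0.0
```

jog_arm([
  [[0,30,0,0,0,0,70],[0,40,0,0,0,0,70],[0,40,0,0,0,0,70],[0,40,0,0,0,0,70],[0,30,0,0,0,0,70]],
])

```text
time: 21.85
tool_pos: [0.5265, -0.0197, 0.2535]
eef_rot: [-3.139, 0.116, -0.002]
contact_force: [0.4, -0.3, -0.1]
width: 0.07
finger_force: 0.0
```

```bash
python3 st.py; python3 - <<'E'
from h import *
for c in('side','top'):
  d=img(c,c+'5.png')
  for n in('glue_bottle','cap_mid','free_bay','carton','paint_tin'):
    print(c,n,[(np.round(x['point'],4),round(x['confidence'],2)) for x in (img(c),viewer.tip_of(c,n))[1] if x['point'][1]<0])
a=cv2.imread('pics/side5.png')[110:230,290:410];b=cv2.imread('pics/top5.png')[170:290,330:450]
cv2.imwrite('pics/c6.png',cv2.resize(np.hstack([a,b]),None,fx=3.3,fy=3.3,interpolation=cv2.INTER_CUBIC))
E
```

```text
21.85 [-0.209  0.203  0.196  1.866 -0.046  1.075 -1.64 ] T [-0.037 -0.035  0.022] F [ 0.383 -0.313 -0.104] [ 0.526 -0.02   0.253] yawx 355.7674172710108 0.07001432196763577
side glue_bottle [(array([ 0.5317, -0.1999,  0.0035]), 0.69)]
side cap_mid [(array([ 0.5273, -0.206 ,  0.1453]), 0.6)]
side free_bay [(array([ 0.528 , -0.1975,  0.0029]), 0.96)]
side carton [(array([ 0.481 , -0.1742, -0.0022]), 0.88)]
side paint_tin [(array([ 0.4415, -0.1515,  0.0039]), 0.87)]
top glue_bottle [(array([ 0.5302, -0.2033,  0.0036]), 0.65)]
top cap_mid [(array([ 0.6983, -0.368 , -0.0015]), 0.71), (array([ 0.5245, -0.2033,  0.1416]), 0.7), (array([ 5.301e-01, -2.055e-01,  5.000e-04]), 0.47)]
top free_bay [(array([ 0.5298, -0.2021,  0.0026]), 0.68)]
top carton [(array([ 0.4796, -0.1709,  0.0021]), 0.76)]
top paint_tin [(array([ 0.4366, -0.1485,  0.0079]), 0.76), (array([ 0.4384, -0.1452,  0.005 ]), 0.32)]
```

View pics/c6.png

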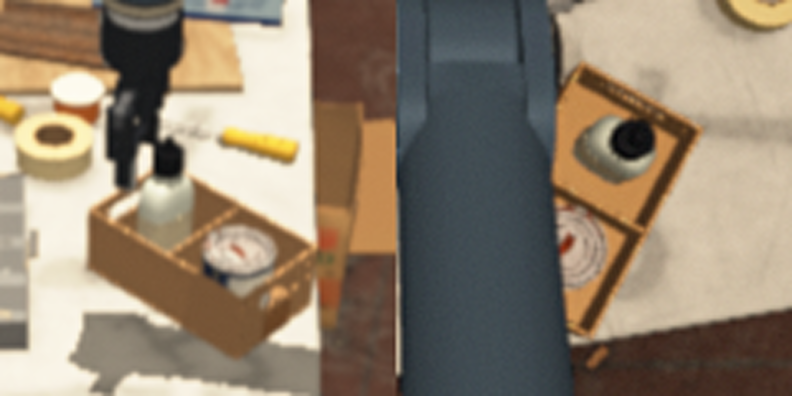

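The bottle stands upright in the middle of the empty bay (crop left (165,200), right (615,148)). The carton and tin have not moved and the gripper is clear.

```bash
python3 -c "
from rig import ticket; print(ticket.close_job())"
```

```text
the job is handed in; nothing more can be done
None
```

The job is handed in, with no verdict returned: the white bottle's cap was screwed down to its stop (wrist torque reached about 1.6 N m), and the bottle now stands upright within a few mm of the middle of the empty bay, with the carton and tin unmoved.

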